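Save the wine corks in the cork jar

TASK

Two used wine corks are standing on the worktop. Put them one after the other through the narrow neck of the blue stoneware jar, so that both end up down inside its belly. Keep the jar standing, and leave the steel bottle stopper where it is.

Things in the scene. Friction and masses are not known exactly. Their poses are not given: they have to be found in the camera images.
- cork_1: a used natural wine cork, brown with a wine-red upper end, a plain cylinder 24 mm in diameter and 48 mm tall, 12 g, standing upright on the worktop; origin at the centre of its underside, z up along its axis
- cork_2: a second, identical wine cork, 24 mm in diameter and 48 mm tall, 12 g, standing upright; origin at the centre of its underside, z up along its axis
- cork_jar: a round blue stoneware jar, open at the top, about 1 kg, always standing upright and loose on the worktop, 140 mm tall; belly 104 mm across outside up to 70 mm above the worktop, then a shoulder that narrows to a neck 60 mm across outside and 52 mm inside (from 100 to 130 mm up), whose lip flares to 66 mm outside and 58 mm inside at the top; walls 4 mm, inner floor 6 mm up; origin at the centre of its underside, z up its axis; the mouth's centre lies 140 mm up that axis
- bottle_stopper: a steel bottle stopper with black rubber rings, 36 mm across and 36 mm tall, standing on its cap with the stem (20 mm thick) up; not to be moved; origin at the centre of its underside. A tea light and a mug, not listed, also stand near the corks

How it is judged:
On the way, in this order (a step that is already met when the one before it is completed fails the run):
1. one of the corks is down inside the jar (((z of cork_1 in the frame of cork_jar between 0 and 0.09 m and horizontal distance between cork_1 and cork_jar below 0.052 m) or (z of cork_2 in the frame of cork_jar between 0 and 0.09 m and horizontal distance between cork_2 and cork_jar below 0.052 m))), for 0.2 s.
2. both corks are down inside the jar (z of cork_1 in the frame of cork_jar between 0 and 0.09 m and horizontal distance between each of cork_1, cork_2 and cork_jar below 0.052 m and z of cork_2 in the frame of cork_jar between 0 and 0.09 m), for 0.2 s.
At the end, for the whole second after the job is handed in: Both corks lie at rest inside the jar, below its neck (each cork's origin within 52 mm of the jar's axis and less than 90 mm above its underside); the jar stands upright within 10 degrees and at rest; the bottle stopper is within 30 mm of where it stood (all of step 2 and angle between cork_jar's own z axis and vertical below 0.17 rad and linear speed of each of cork_1, cork_2, cork_jar below 0.03 m/s and distance of bottle_stopper from where it was at the start of the episode below 0.03 m); the robot touches nothing.
It fails at once if the jar is knocked over (tilted by more than 20 degrees) (angle between cork_jar's own z axis and vertical above 0.35 rad).
It fails at once if the bottle stopper is moved by more than 30 mm (distance of bottle_stopper from where it was at the start of the episode above 0.03 m).
It also fails if it takes over 51 s, if anything falls off the work surface, if the arm or the gripper's body presses on something with over 40 N, if the wrist force passes 120 N, or if a joint passes its speed limit or range.

ROBOT

A 6-joint arm with a two-finger parallel gripper is mounted at the origin on a cart in front of the work surface, level with it; the furniture and walls round the work are solid. World frame = base frame: x ahead of the robot, y to its left, z up, the work surface at z = 0. Lengths are in m, angles in rad, forces in N, time in s.
With the tool pointing down it reaches from about 0.4 to 0.925 m from the base axis. Payload 12.5 kg.
Tool frame: the origin (TCP) lies at the very end of the fingers, on their centre line; the grasp point (between the pads) lies bot.hold_point_z behind it (bot.hold_point_z is the distance from the TCP to the grasp point, in m); z points along the fingers, y is the line along which they close (so a half turn about z gives the same grasp; the last joint's range is limited). The gripper opens to 95 mm and grips with 3 to 60 N. Pads are 20 mm wide; open, the fingers measure 119 mm over their backs; the gripper's body (75 mm by 180 mm) begins 59 mm behind the grasp point.
Start: joints at [1.009, 0.491, 1.559, -0, 1.092, -0.106], TCP at [0.275, 0.561, 0.215] pointing down, gripper open.
Joint ranges: [-3.1, 3.1], [-0.84, 2.19], [0.05, 2.79], [-1.13, 4.28], [0.06, 2.93], [-2.69, 2.69]. Speed limits (rad/s): [2.22, 2.22, 2.79, 3.14, 3.14, 3.14].

INTERFACE

Orientations are given as a unit quaternion [x, y, z, w].
In Python, from bench import bot gives the robot as it stands.
- The arm moves only by the tool step_arm, never from a script. Its arguments are lists of equal length, an entry for each row: "delta_pos": the shift along the world's x, y, z normalised to -1 to 1, where 1 is 2.5 cm, a list of three; "delta_rot": the turn, a rotation vector about the world's x, y, z normalised to -1 to 1, where 1 is 0.08 rad, a list of three. In form: {"delta_pos": [[x, y, z], ...], "delta_rot": [[rx, ry, rz], ...]}. A call has 1 to 8 rows; each row shifts and turns the commanded pose from where the row before left it; what a row does not reach is not made up. A row lasts 1/10 s, in which the tool goes at most 50 mm and 8.59 degrees, less where a joint would pass 70% of its speed; a pose out of reach is approached as far as the arm can. A call with a number of a shift or a turn outside -1 to 1 is refused whole. A call with a gripper value outside its range is refused whole. "claw" is the opening, from 0 (shut) to 1 (fully open), set as the call begins (left out, the last holds). The fingers move at their own pace and stop on an object; the grip force is fixed at half the most. Time passes only in rows, so rows that do not move let the fingers close. It gives the time, the measured TCP pose, the force, the opening and the grip force at its end, in the units of the state.
- bot.state(): the state, without advancing time (a new reading comes with each control period).
- bot.read_camera(name): name is "scene" or "top"; returns (picture, depth): 384x512x3 uint8, red, green, blue; 384x512 float32, m along the optical axis (not along the pixel's ray), 0 where there is no reading.
- bot.camera_params(name): a dict with "mtx" (3x3 intrinsics, pixels), "k1" (the pictures are not rectified: a ray, as slopes to the right and down, at radius r is drawn at 1 + k1 r^2 times it, then the intrinsics apply), "eye" and "attitude" of the camera in the world. Camera axes: x right, y down, z forward; pixel columns grow to the right and rows downward; lengths in m; the calibration is good to about 2 mm. A picture is of the moment at which its call begins. camera_params takes no time and is no camera call.
- bot.finish_job(): hands the job in; it is judged then, once.
The state is a dict: "clock": time; "joint_positions": joint angles; "qvel": joint speeds; "tau": joint torques, N m; "tcp_pos": TCP position; "ee_rot": TCP orientation; "force": force on the tool from outside, world axes, zero at the start; "wrist_torque": the same for the moment, N m; "opening": finger opening in m; "gripper_force": force on a finger pad.
Only numpy, scipy, OpenCV 4.12 (cv2) and the standard library are available. Lean on these libraries where they do the work, as an engineer would, in place of code of your own. Each camera call takes 0.05 s, during which the arm holds its last target. There are 200 camera calls.

## Working session

There is one attempt and no reset: what is moved stays moved. The work goes in short steps, Python scripts to look and compute and a tool call to move; the robot and the scene stay as the last step left them, time stands still between calls to the robot, and variables do not carry over. Pictures are saved under pics/ and viewed, at most 10 in all, crops included, and the job is handed in when it is done.

Besides the shell and the picture viewer there is one more tool, called after ">>>" in YAML: its name, and indented under it one key for each argument. step_arm: Moves the arm, as the interface text tells. Scaled input: -1 to 1 covers 2.5 cm each way for a shift and 0.08 rad each way for a turn. Its arguments: {"type":"object","properties":{"delta_pos":{"type":"array"},"delta_rot":{"type":"array"},"claw":{"type":"number"}},"required":["delta_pos","delta_rot"]}

```bash
mkdir -p pics
cat > h.py <<'E'
import numpy as np, cv2
from bench import bot
from scipy.spatial.transform import Rotation as R
def rot(a):
    a=np.array(a,float)
    return a if a.shape==(3,3) else R.from_quat(a).as_matrix()
def pts(name,depth):
    """world point for each pixel from depth"""
    c=bot.camera_params(name);K=np.array(c["mtx"],float)
    h,w=depth.shape;u,v=np.meshgrid(np.arange(w),np.arange(h))
    n=cv2.undistortPoints(np.stack([u,v],-1).reshape(-1,1,2).astype(float),K,np.array([c["k1"],0,0,0,0.])).reshape(h,w,2)
    d=np.concatenate([n,np.ones((h,w,1))],-1)*depth[...,None]
    return d@rot(c["attitude"]).T+np.array(c["eye"])
E
python3 - <<'E'
from h import *
for n in("scene","top"):
    c=bot.camera_params(n);print(n,c)
    p,d=bot.read_camera(n);np.savez(f"pics/{n}0.npz",p=p,d=d);cv2.imwrite(f"pics/{n}0.png",p[...,::-1])
s=bot.state();print(s,bot.hold_point_z)
E
```

```text
scene {'mtx': array([[377.99562502,   0.        , 254.00156109],
       [  0.        , 377.99562502, 192.5753778 ],
       [  0.        ,   0.        ,   1.        ]]), 'k1': 0.043797582604018864, 'eye': array([-0.08439821, -0.46282938,  0.43392237]), 'attitude': array([ 0.77219786, -0.3697984 ,  0.22164038, -0.46672814])}
top {'mtx': array([[455.4650654 ,   0.        , 251.15915385],
       [  0.        , 455.4650654 , 195.44626783],
       [  0.        ,   0.        ,   1.        ]]), 'k1': -0.16139856527477933, 'eye': array([0.36367933, 0.00276693, 1.00167322]), 'attitude': array([-0.69532078,  0.71677583, -0.03417113,  0.03992187])}
{'clock': 0.1, 'joint_positions': array([ 1.00935912e+00,  4.91478593e-01,  1.55942901e+00, -1.23579145e-05,
        1.09171673e+00, -1.05620078e-01]), 'qvel': array([-4.04953070e-04, -6.80160480e-04, -2.52477824e-03, -1.49000470e-04,
       -7.18054534e-04,  1.68680424e-05]), 'tau': array([ 2.98932151e-03, -6.13616967e+01, -2.58610171e+01,  6.94401632e-02,
        4.69351199e-02, -6.93047855e-05]), 'tcp_pos': array([0.2749876 , 0.56098728, 0.2141191 ]), 'ee_rot': array([ 2.25937857e-01,  9.74141580e-01, -4.89207787e-04, -1.63695377e-04]), 'force': array([-0.41109103, -0.10257206, -0.63440817]), 'wrist_torque': array([ 0.04759711,  0.03252161, -0.03291004]), 'gripper_force': 0.0, 'opening': 0.09484129470196642} 0.0188
```

View pics/scene0.png

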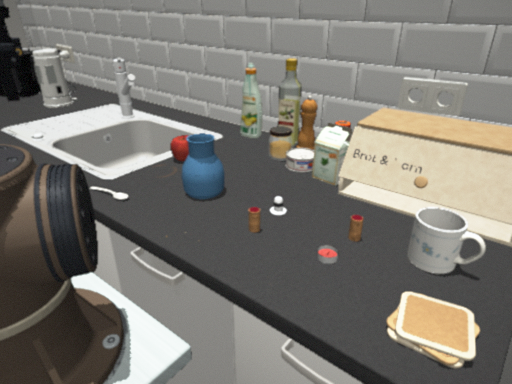

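View pics/top0.png

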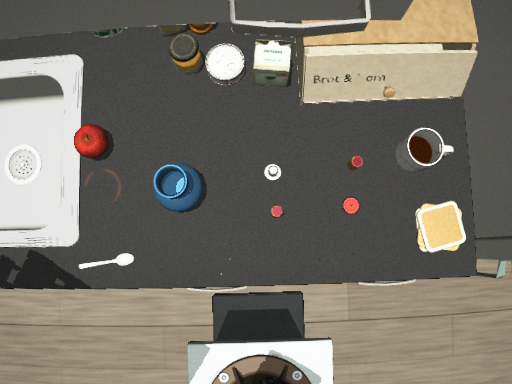

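The top view shows the jar at (177,184), corks at (277,211) and (357,162), stopper at (273,172), tea light at (351,205) and mug at (420,150). The scene view shows the same layout.

```bash
cat >> h.py <<'E'
def plane(name,uv,z):
    c=bot.camera_params(name);K=np.array(c["mtx"],float)
    n=cv2.undistortPoints(np.array([[uv]],float),K,np.array([c["k1"],0,0,0,0.])).ravel()
    d=rot(c["attitude"])@np.array([n[0],n[1],1]);e=np.array(c["eye"])
    return e+d*(z-e[2])/d[2]
def slice_circle(name,d,xy,r,z0,z1):
    P=pts(name,d);m=(d>0)&(P[...,2]>z0)&(P[...,2]<z1)&(np.hypot(P[...,0]-xy[0],P[...,1]-xy[1])<r)
    (cx,cy),rr=cv2.minEnclosingCircle(P[m][:,:2].astype(np.float32))
    return round(cx,4),round(cy,4),round(rr,4),int(m.sum())
E
python3 - <<'E'
from h import *
D={n:np.load(f"pics/{n}0.npz") for n in("scene","top")}
for nm,uv,z,r in(("jar",(172,179),.14,.06),("c1",(277,211),.048,.03),("c2",(357,162),.048,.03),("stop",(273,172),.036,.03),("tea",(351,205),.02,.03),("mug",(420,150),.09,.08)):
    g=plane("top",uv,z);print(nm,g.round(4), "slice",slice_circle("top",D["top"]["d"],g,r,z-.008,z+.012))
# red blobs
for n,rois in(("top",((277,211,.048),(357,162,.048))),("scene",((254,211,.048),(356,220,.048)))):
    p=D[n]["p"].astype(int)
    m=((p[...,0]>p[...,1]*2.2)&(p[...,0]>70)&(p[...,2]<p[...,0]*.6+5)&(p[...,2]>p[...,1]*.8)).astype(np.uint8)
    k,l,st,ce=cv2.connectedComponentsWithStats(m)
    for i in range(1,k):
        if st[i,4]>15:print(n,ce[i].round(1),st[i],plane(n,ce[i],.048).round(4))
p=D["top"]["p"].astype(int);m=((p[...,2]>p[...,0]*1.6)&(p[...,2]>60)).astype(np.uint8)
P=pts("top",D["top"]["d"])
q=(m>0)&(P[...,2]>.134)&(P[...,2]<.15);print("lip",q.sum(),cv2.minEnclosingCircle(P[q][:,:2].astype(np.float32)))
E
```

```text
jar [0.4909 0.1596 0.14  ] slice (0.4882, 0.164, 0.0335, 314)
c1 [ 0.4297 -0.0442  0.048 ] slice (0.4298, -0.0432, 0.0119, 101)
c2 [ 0.529  -0.2193  0.048 ] slice (0.5316, -0.2188, 0.012, 98)
stop [ 0.5145 -0.0392  0.036 ] slice (0.5197, -0.0402, 0.0104, 61)
tea [ 0.4395 -0.2072  0.02  ] slice (0.44, -0.2086, 0.0193, 21)
mug [ 0.5438 -0.345   0.09  ] slice (0.5485, -0.3657, 0.0494, 302)
top [ 88.9 131.5] [ 74 124  31  20 256] [0.6166 0.3617 0.048 ]
top [ 89.1 152. ] [ 80 147  17  10  85] [0.5705 0.3602 0.048 ]
top [356.9 160.9] [353 157   9   9  63] [ 0.5314 -0.2192  0.048 ]
top [350.7 205.1] [343 197  16  17 185] [ 0.4371 -0.2005  0.048 ]
top [276.6 210.8] [273 207   9   9  65] [ 0.4302 -0.0434  0.048 ]
scene [178.8 147.8] [171 138  17  23 202] [0.5632 0.3343 0.048 ]
scene [253.7 209.1] [250 207   9   5  36] [ 0.4288 -0.0462  0.048 ]
scene [356.7 217.1] [352 215  10   5  40] [ 0.5298 -0.2217  0.048 ]
scene [327.3 252.8] [319 250  17   7  81] [ 0.3929 -0.234   0.048 ]
lip 280 ((0.48786500096321106, 0.1642400026321411), 0.03338829427957535)
```

>>> step_arm:
  delta_pos:
    - [0.8,-1,0]
    - [0.8,-1,0]
    - [0.8,-1,0]
    - [0.8,-1,0]
    - [0.8,-1,0]
    - [0.8,-1,0]
    - [0.8,-1,0]
    - [0.6,-1,0]
  delta_rot:
    - [0,0,-0.6]
    - [0,0,-0.6]
    - [0,0,-0.6]
    - [0,0,-0.6]
    - [0,0,-0.6]
    - [0,0,-0.6]
    - [0,0,-0.6]
    - [0,0,-0.6]
  claw: 0.65

```text
clock: 0.9
tcp_pos: [0.431, 0.36, 0.2144]
ee_rot: [0.409, 0.913, -0.0, -0.0]
force: [0.6, -0.5, -0.2]
opening: 0.0619
gripper_force: 0.0
```

>>> step_arm:
  delta_pos:
    - [0,-1,0]
    - [0,-1,0]
    - [0,-1,0]
    - [0,-1,0]
    - [0,-1,0]
    - [0,-1,0]
    - [0,-1,0]
    - [0,-1,0]
  delta_rot:
    - [0,0,-0.6]
    - [0,0,-0.6]
    - [0,0,-0.6]
    - [0,0,-0.6]
    - [0,0,-0.6]
    - [0,0,-0.6]
    - [0,0,-0.6]
    - [0,0,-0.6]

```text
clock: 1.7
tcp_pos: [0.4299, 0.1602, 0.2145]
ee_rot: [0.575, 0.818, -0.0, -0.0]
force: [0.3, -0.0, -0.2]
opening: 0.0616
gripper_force: 0.0
```

>>> step_arm:
  delta_pos:
    - [0,-1,0]
    - [0,-1,0]
    - [0,-1,0]
    - [0,-1,-0.6]
    - [0,-1,-0.6]
    - [0,-1,-0.8]
    - [0,-1,-0.8]
    - [0,-1,-0.8]
  delta_rot:
    - [0,0,-0.6]
    - [0,0,-0.6]
    - [0,0,-0.6]
    - [0,0,-0.6]
    - [0,0,-0.6]
    - [0,0,-0.6]
    - [0,0,-0.6]
    - [0,0,-0.14]

```text
clock: 2.5
tcp_pos: [0.4299, -0.0398, 0.1239]
ee_rot: [0.708, 0.706, 0.0, 0.0]
force: [-0.8, 0.4, 0.1]
opening: 0.0615
gripper_force: 0.0
```

>>> step_arm:
  delta_pos:
    - [0,-0.15,-0.7]
    - [0,0,-0.7]
    - [0,0,-0.7]
    - [0,0,-0.7]
    - [0,0,-0.7]
    - [0,0,-0.57]
    - [0,0,0]
    - [0,0,0]
  delta_rot:
    - [0,0,0]
    - [0,0,0]
    - [0,0,0]
    - [0,0,0]
    - [0,0,0]
    - [0,0,0]
    - [0,0,0]
    - [0,0,0]

```text
clock: 3.3
tcp_pos: [0.43, -0.0425, 0.023]
ee_rot: [0.707, 0.707, -0.0, -0.0]
force: [-0.9, 1.4, 0.1]
opening: 0.062
gripper_force: 0.0
```

>>> step_arm:
  delta_pos:
    - [0,0,0]
    - [0,0,0]
    - [0,0,0]
    - [0,0,0]
    - [0,0,0]
    - [0,0,0]
  delta_rot:
    - [0,0,0]
    - [0,0,0]
    - [0,0,0]
    - [0,0,0]
    - [0,0,0]
    - [0,0,0]
  claw: 0

```text
clock: 3.9
tcp_pos: [0.4302, -0.0426, 0.023]
ee_rot: [0.707, 0.707, 0.0, 0.0]
force: [0.3, 0.6, 1.4]
opening: 0.0218
gripper_force: 30.0
```

>>> step_arm:
  delta_pos:
    - [0,0,0.5]
    - [0,0,1]
    - [0,0,1]
    - [0,0,1]
    - [0,0,1]
    - [0,0,1]
    - [0,0,1]
    - [0,0,0.7]
  delta_rot:
    - [0,0,0]
    - [0,0,0]
    - [0,0,0]
    - [0,0,0]
    - [0,0,0]
    - [0,0,0]
    - [0,0,0]
    - [0,0,0]

```text
clock: 4.7
tcp_pos: [0.4302, -0.0425, 0.2045]
ee_rot: [0.707, 0.707, 0.0, 0.001]
force: [-0.1, -0.4, 0.3]
opening: 0.0225
gripper_force: 30.0
```

>>> step_arm:
  delta_pos:
    - [0.5,1,0]
    - [0.5,1,0]
    - [0.4,1,0]
    - [0.4,1,0]
    - [0.52,1,0]
    - [0,1,0]
    - [0,1,0]
    - [0,1,0]
  delta_rot:
    - [0,0,0]
    - [0,0,0]
    - [0,0,0]
    - [0,0,0]
    - [0,0,0]
    - [0,0,0]
    - [0,0,0]
    - [0,0,0]

```text
clock: 5.5
tcp_pos: [0.4878, 0.1585, 0.2027]
ee_rot: [0.707, 0.707, -0.0, -0.0]
force: [-0.2, -0.7, 0.5]
opening: 0.0225
gripper_force: 30.0
```

>>> step_arm:
  delta_pos:
    - [0,0.26,0]
    - [0,0,0]
    - [0,0,0]
  delta_rot:
    - [0,0,0]
    - [0,0,0]
    - [0,0,0]

```text
clock: 5.8
tcp_pos: [0.488, 0.1633, 0.2028]
ee_rot: [0.707, 0.707, -0.0, 0.0]
force: [-0.4, -0.1, -0.1]
opening: 0.0228
gripper_force: 30.0
```

Run:
```python
from h import *
print(bot.state()["tcp_pos"],bot.state()["opening"])
p,d=bot.read_camera("scene")
cv2.imwrite("pics/s1.png",cv2.resize(p[60:260,130:400,::-1],None,fx=2.9,fy=2.9))
P=pts("scene",d)
# held cork: brown pixels
q=p.astype(int);m=(q[...,0]>q[...,2]*1.8)&(q[...,0]>50)&(P[...,2]>.14)&(P[...,2]<.24)&(np.hypot(P[...,0]-.488,P[...,1]-.164)<.06)&(d>0)
print(m.sum(),P[m].min(0),P[m].max(0),P[m].mean(0))
```

```text
[0.48801196 0.16334823 0.20283604] 0.02280882460088286
175 [0.47068103 0.14813748 0.17994419] [0.50026054 0.16548079 0.22596709] [0.4827037  0.15336603 0.2033466 ]
```

View pics/s1.png

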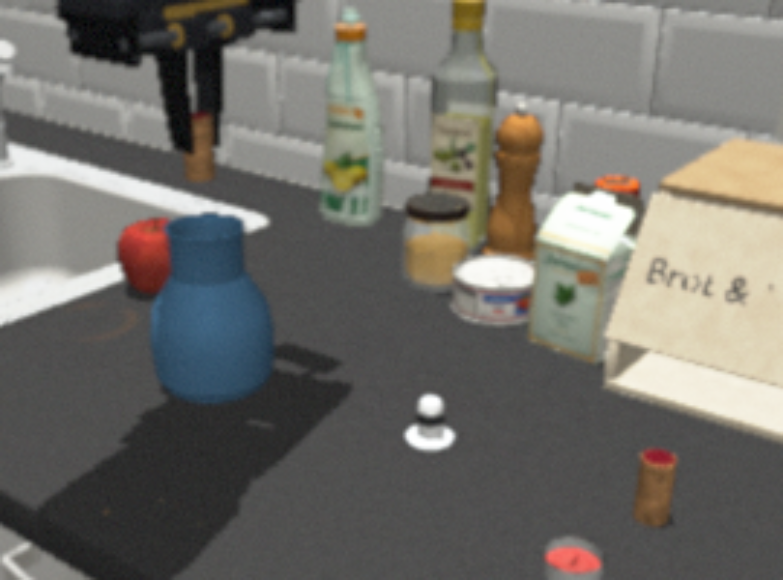

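The cork hangs upright in the fingers at about (200,150), in line with the jar's axis (mouth at about (205,225)). I'll lower it so its lower end enters the lip, then release it.

>>> step_arm:
  delta_pos:
    - [0,0,-0.5]
    - [0,0,-0.5]
    - [0,0,-0.5]
    - [0,0,-0.5]
    - [0,0,-0.15]
    - [0,0,0]
    - [0,0,0]
  delta_rot:
    - [0,0,0]
    - [0,0,0]
    - [0,0,0]
    - [0,0,0]
    - [0,0,0]
    - [0,0,0]
    - [0,0,0]

```text
clock: 6.55
tcp_pos: [0.4884, 0.1636, 0.1496]
ee_rot: [0.707, 0.707, 0.0, 0.0]
force: [-0.5, -0.1, 0.9]
opening: 0.0228
gripper_force: 30.0
```

>>> step_arm:
  delta_pos:
    - [0,0,0]
    - [0,0,0]
    - [0,0,0]
    - [0,0,0]
    - [0,0,0]
    - [0,0,0]
  delta_rot:
    - [0,0,0]
    - [0,0,0]
    - [0,0,0]
    - [0,0,0]
    - [0,0,0]
    - [0,0,0]
  claw: 0.65

```text
clock: 7.15
tcp_pos: [0.4881, 0.164, 0.1492]
ee_rot: [0.707, 0.707, 0.0, 0.0]
force: [0.0, -0.5, -0.1]
opening: 0.0606
gripper_force: 0.0
```

>>> step_arm:
  delta_pos:
    - [0,0,1]
    - [0,0,1]
    - [0,0,1]
    - [0,-1,0]
    - [0,-1,0]
    - [0,-1,0]
    - [0,-1,0]
    - [0,-1,0]
  delta_rot:
    - [0,0,0]
    - [0,0,0]
    - [0,0,0]
    - [0,0,0]
    - [0,0,0]
    - [0,0,0]
    - [0,0,0]
    - [0,0,0]

```text
clock: 7.95
tcp_pos: [0.488, 0.038, 0.2242]
ee_rot: [0.707, 0.707, 0.0, 0.0]
force: [0.5, 0.9, 0.7]
opening: 0.0617
gripper_force: 0.0
```

>>> step_arm:
  delta_pos:
    - [0,-1,0]
    - [0,-1,0]
    - [0,-1,0]
    - [0,-1,0]
  delta_rot:
    - [0,0,0]
    - [0,0,0]
    - [0,0,0]
    - [0,0,0]

```text
clock: 8.35
tcp_pos: [0.488, -0.062, 0.2242]
ee_rot: [0.707, 0.707, 0.0, 0.0]
force: [0.1, 0.6, -0.0]
opening: 0.0618
gripper_force: 0.0
```

Run:
```python
from h import *
print(bot.state()["tcp_pos"])
p,d=bot.read_camera("top")
cv2.imwrite("pics/t1.png",cv2.resize(p[130:230,130:400,::-1],None,fx=2.9,fy=2.9))
P=pts("top",d);q=p.astype(int)
m=(q[...,2]>q[...,0]*1.6)&(q[...,2]>60)&(P[...,2]>.134)&(P[...,2]<.15)&(abs(P[...,1]-.164)<.06)
print("lip",m.sum(),cv2.minEnclosingCircle(P[m][:,:2].astype(np.float32)))
print("c2",slice_circle("top",d,(.531,-.219),.03,.04,.06))
m=(np.hypot(P[...,0]-.488,P[...,1]-.164)<.025)&(q[...,0]>q[...,2]);print("in mouth brown",m.sum(),P[m].round(3)[:60:6])
```

```text
[ 0.48798441 -0.06203205  0.22420489]
lip 277 ((0.48820507526397705, 0.16427406668663025), 0.03302190825343132)
c2 (0.0, 0.0, 0.0, 0)
in mouth brown 28 [[0.488 0.169 0.027]
 [0.486 0.17  0.025]
 [0.483 0.171 0.028]
 [0.481 0.171 0.029]
 [0.478 0.168 0.034]]
```

View pics/t1.png

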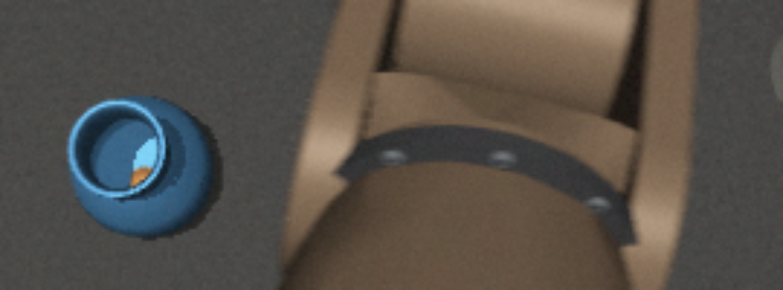

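The cork lies inside the jar (brown at (140,178), about 30 mm up) and the jar hasn't moved. Next is the second cork.

>>> step_arm:
  delta_pos:
    - [0.5,-1,0]
    - [0.5,-1,0]
    - [0.5,-1,0]
    - [0.22,-1,0]
    - [0,-1,-0.5]
    - [0,-1,-0.5]
    - [0,-0.28,-0.5]
    - [0,0,-1]
  delta_rot:
    - [0,0,0]
    - [0,0,0]
    - [0,0,0]
    - [0,0,0]
    - [0,0,0]
    - [0,0,0]
    - [0,0,0]
    - [0,0,0]

```text
clock: 9.2
tcp_pos: [0.5316, -0.219, 0.1618]
ee_rot: [0.708, 0.707, 0.0, 0.001]
force: [0.6, -0.4, -0.1]
opening: 0.062
gripper_force: 0.0
```

>>> step_arm:
  delta_pos:
    - [0,0,-1]
    - [0,0,-1]
    - [0,0,-0.8]
    - [0,0,-0.8]
    - [0,0,-0.8]
    - [0,0,-0.7]
    - [0,0,-0.45]
    - [0,0,0]
  delta_rot:
    - [0,0,0]
    - [0,0,0]
    - [0,0,0]
    - [0,0,0]
    - [0,0,0]
    - [0,0,0]
    - [0,0,0]
    - [0,0,0]

```text
clock: 10.0
tcp_pos: [0.5305, -0.2172, 0.0216]
ee_rot: [0.707, 0.707, -0.0, -0.001]
force: [-0.0, 0.3, 0.9]
opening: 0.0617
gripper_force: 0.0
```

>>> step_arm:
  delta_pos:
    - [0,0,0]
    - [0,0,0]
    - [0,0,0]
    - [0,0,0]
    - [0,0,0]
    - [0,0,0]
    - [0,0,0]
  delta_rot:
    - [0,0,0]
    - [0,0,0]
    - [0,0,0]
    - [0,0,0]
    - [0,0,0]
    - [0,0,0]
    - [0,0,0]
  claw: 0

```text
clock: 10.7
tcp_pos: [0.5312, -0.2181, 0.0231]
ee_rot: [0.707, 0.707, 0.0, 0.0]
force: [-0.4, -0.1, 3.1]
opening: 0.0227
gripper_force: 30.0
```

>>> step_arm:
  delta_pos:
    - [0,0,0.5]
    - [0,0,1]
    - [0,0,1]
    - [0,0,1]
    - [0,0,1]
    - [0,0,1]
    - [0,0,1]
    - [0,0,0.7]
  delta_rot:
    - [0,0,0]
    - [0,0,0]
    - [0,0,0]
    - [0,0,0]
    - [0,0,0]
    - [0,0,0]
    - [0,0,0]
    - [0,0,0]

```text
clock: 11.5
tcp_pos: [0.5312, -0.218, 0.2055]
ee_rot: [0.707, 0.707, 0.0, 0.001]
force: [-0.4, -0.3, -1.1]
opening: 0.023
gripper_force: 30.0
```

>>> step_arm:
  delta_pos:
    - [-0.2,1,0]
    - [-0.2,1,0]
    - [-0.2,1,0]
    - [-0.2,1,0]
    - [-0.2,1,0]
    - [-0.2,1,0]
    - [-0.2,1,0]
    - [-0.2,1,0]
  delta_rot:
    - [0,0,0]
    - [0,0,0]
    - [0,0,0]
    - [0,0,0]
    - [0,0,0]
    - [0,0,0]
    - [0,0,0]
    - [0,0,0]

```text
clock: 12.3
tcp_pos: [0.4906, -0.017, 0.2037]
ee_rot: [0.707, 0.707, 0.0, 0.0]
force: [-0.4, 0.5, -0.5]
opening: 0.0224
gripper_force: 30.0
```

>>> step_arm:
  delta_pos:
    - [-0.1,1,0]
    - [0,1,0]
    - [0,1,0]
    - [0,1,0]
    - [0,1,0]
    - [0,1,0]
    - [0,1,0]
    - [0,0.3,0]
  delta_rot:
    - [0,0,0]
    - [0,0,0]
    - [0,0,0]
    - [0,0,0]
    - [0,0,0]
    - [0,0,0]
    - [0,0,0]
    - [0,0,0]

```text
clock: 13.1
tcp_pos: [0.4883, 0.1661, 0.2036]
ee_rot: [0.707, 0.708, 0.0, 0.0]
force: [-0.5, -0.2, -1.2]
opening: 0.0229
gripper_force: 30.0
```

>>> step_arm:
  delta_pos:
    - [0,0,0]
    - [0,0,0]
    - [0,0,0]
  delta_rot:
    - [0,0,0]
    - [0,0,0]
    - [0,0,0]

```text
clock: 13.4
tcp_pos: [0.4886, 0.1636, 0.203]
ee_rot: [0.708, 0.707, -0.0, 0.0]
force: [-0.2, -0.4, -0.4]
opening: 0.0226
gripper_force: 30.0
```

Run:
```python
from h import *
print(bot.state()["tcp_pos"],bot.state()["opening"])
p,d=bot.read_camera("scene")
cv2.imwrite("pics/s2.png",cv2.resize(p[60:260,130:400,::-1],None,fx=2.9,fy=2.9))
P=pts("scene",d)
q=p.astype(int);m=(q[...,0]>q[...,2]*1.8)&(q[...,0]>50)&(P[...,2]>.14)&(P[...,2]<.24)&(np.hypot(P[...,0]-.488,P[...,1]-.164)<.06)&(d>0)
print(m.sum(),P[m].min(0),P[m].max(0),P[m].mean(0))
```

```text
[0.48861648 0.16359335 0.20304927] 0.022595871737770928
174 [0.4726503  0.14630964 0.17972847] [0.5002928  0.16444382 0.22580326] [0.48309691 0.15273886 0.20352541]
```

View pics/s2.png

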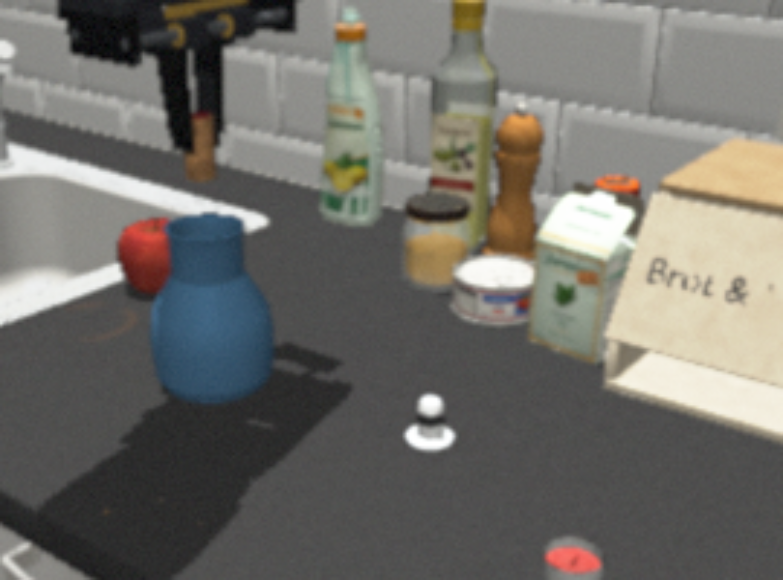

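The second cork hangs upright at (200,150), in the same place as the first. I'll lower and release it the same way.

>>> step_arm:
  delta_pos:
    - [0,0,-0.5]
    - [0,0,-0.5]
    - [0,0,-0.5]
    - [0,0,-0.5]
    - [0,0,-0.15]
    - [0,0,0]
    - [0,0,0]
  delta_rot:
    - [0,0,0]
    - [0,0,0]
    - [0,0,0]
    - [0,0,0]
    - [0,0,0]
    - [0,0,0]
    - [0,0,0]

```text
clock: 14.15
tcp_pos: [0.4889, 0.1643, 0.1496]
ee_rot: [0.707, 0.707, 0.0, 0.0]
force: [-1.0, -0.2, -1.0]
opening: 0.0221
gripper_force: 30.0
```

>>> step_arm:
  delta_pos:
    - [0,0,0]
    - [0,0,0]
    - [0,0,0]
    - [0,0,0]
    - [0,0,0]
    - [0,0,0]
  delta_rot:
    - [0,0,0]
    - [0,0,0]
    - [0,0,0]
    - [0,0,0]
    - [0,0,0]
    - [0,0,0]
  claw: 0.65

```text
clock: 14.75
tcp_pos: [0.4886, 0.1645, 0.1492]
ee_rot: [0.707, 0.707, 0.0, 0.0]
force: [0.2, 0.2, -0.0]
opening: 0.0607
gripper_force: 0.0
```

>>> step_arm:
  delta_pos:
    - [0,0,1]
    - [0,0,1]
    - [0,0,1]
    - [0,-1,0]
    - [0,-1,0]
    - [0,-1,0]
    - [0,-1,0]
    - [0,-1,0]
  delta_rot:
    - [0,0,0]
    - [0,0,0]
    - [0,0,0]
    - [0,0,0]
    - [0,0,0]
    - [0,0,0]
    - [0,0,0]
    - [0,0,0]

```text
clock: 15.55
tcp_pos: [0.4885, 0.0385, 0.2242]
ee_rot: [0.707, 0.707, 0.0, 0.0]
force: [-0.1, -0.2, -0.2]
opening: 0.0619
gripper_force: 0.0
```

>>> step_arm:
  delta_pos:
    - [0,-1,0]
    - [0,-1,0]
    - [0,-1,0]
    - [0,-1,0]
    - [0,0,0]
    - [0,0,0]
    - [0,0,0]
  delta_rot:
    - [0,0,0]
    - [0,0,0]
    - [0,0,0]
    - [0,0,0]
    - [0,0,0]
    - [0,0,0]
    - [0,0,0]

```text
clock: 16.25
tcp_pos: [0.4885, -0.0599, 0.2241]
ee_rot: [0.707, 0.707, 0.0, -0.0]
force: [0.1, 0.8, 0.0]
opening: 0.0617
gripper_force: 0.0
```

Run:
```python
from h import *
p,d=bot.read_camera("top")
cv2.imwrite("pics/t2.png",cv2.resize(p[140:230,130:250,::-1],None,fx=5,fy=5))
P=pts("top",d);q=p.astype(int)
m=(q[...,2]>q[...,0]*1.6)&(q[...,2]>60)&(P[...,2]>.134)&(P[...,2]<.15)&(abs(P[...,1]-.164)<.06)
print("lip",m.sum(),cv2.minEnclosingCircle(P[m][:,:2].astype(np.float32)))
m=(np.hypot(P[...,0]-.488,P[...,1]-.164)<.035)&(q[...,0]>q[...,2]);print("in mouth brown",m.sum(),P[m].max(0),P[m].round(3)[::10])
```

```text
lip 264 ((0.4879482090473175, 0.1641533374786377), 0.03312889486551285)
in mouth brown 175 [0.52130535 0.17446715 0.13386506] [[0.521 0.174 0.05 ]
 [0.517 0.159 0.059]
 [0.514 0.169 0.054]
 [0.512 0.167 0.051]
 [0.51  0.165 0.05 ]
 [0.509 0.166 0.047]
 [0.506 0.164 0.047]
 [0.505 0.162 0.043]
 [0.503 0.16  0.042]
 [0.501 0.161 0.037]
 [0.499 0.161 0.039]
 [0.497 0.159 0.037]
 [0.495 0.157 0.034]
 [0.493 0.172 0.023]
 [0.49  0.167 0.026]
 [0.474 0.142 0.131]
 [0.482 0.164 0.031]
 [0.478 0.166 0.036]]
```

View pics/t2.png

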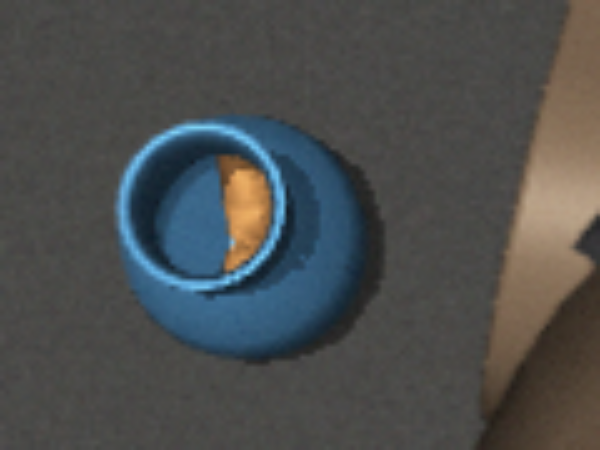

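Both corks are in the belly (brown at (245,210), at most about 60 mm up), and the jar is upright in place with the gripper clear of it.

```bash
python3 -c "
from bench import bot
print(bot.finish_job())"
```

```text
the job is handed in; nothing more can be done
None
```

Both corks are down inside the jar's belly, the jar is standing where it was, the stopper was never touched, and the job was handed in at about 16 s; no verdict came back.

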